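Index the vial carousel and hold the reader's shutter open

TASK

Take a reading on the vial reader: leaving the spring-loaded shutter slide shut, turn the carousel by its upright post, anticlockwise seen from above, until it comes up against its end stop, which brings the tall vial in front of the lens. Only then pull the shutter slide's upright handle out, against its spring, until it stands in line with the two short pegs of the index fork, and finish while still holding it there with the gripper. Leave the loose things on the bench and on the reader as they stand.

Things in the scene. Friction and masses are not known exactly. Their poses are not given: they have to be found in the camera images.
- reader: The vial reader, fixed: a grey deck 330 x 350 mm, 20 mm thick, lying on the bench, with the carousel on its left and a white housing on its right (105 mm wide, top 95 mm above the bench) whose lens looks left at the carousel. x to its rear, y to its left.
- carousel (a joint): Angle of the carousel, rad, growing anticlockwise from above; end stop at 1.5, where a lug on its rim meets a short steel pillar on the deck (top 55 mm above the bench). A flat aluminium disc, 200 mm across, top 36 mm above the bench. Friction only (about 1.5 N at the post): it stays where it is left.
- carousel_post (a point): Grip point on the carousel's upright steel post, on its centre line, 90 mm above the bench. The post is 14 mm across, bare from 42 to 105 mm above the bench, 80 mm from the axis, and turns with the disc. Four capped vials, 25 mm across, are clipped on the disc for good, over 75 mm from the post: a tall one (top 91 mm above the bench) a quarter turn anticlockwise of it, three short.
- carousel_axis (a point): Point on the carousel's fixed upright axis, 90 mm above the bench. Its x axis points to the reader's rear, y to the reader's left, z up (the reader may stand turned on the bench). At the end stop the post lies straight in front of this point, towards minus x.
- shutter (a joint): How far the shutter slide is pulled out, m: 0 shut, 0.075 at most. A spring draws it back (3 N at 0, 1.2 N more per 10 mm). The slide is a 12 mm round rod, 45 mm above the bench, coming out of the front of the reader's white housing, with an upright handle on its end.
- shutter_handle (a point): Grip point on the shutter's upright steel handle, on its centre line, 100 mm above the bench. The handle is 14 mm across, bare from 54 to 115 mm above the bench, with a 24 mm wide collar below; when shut it stands 70 mm in front of the housing. Its x axis points back into the housing: pulling out moves it towards minus x.
- index_fork: The mark, fixed: a small aluminium bar (14 x 64 mm, 8 mm thick) on the deck under the slide's rod, with two steel pegs 8 mm across, 25 mm either side of the rod, tops 60 mm above the bench. Origin midway between the pegs, 20 mm above the bench, right below the handle's path; x axis to the reader's rear. It stands 35 to 55 mm in front of the shut handle.
- spare_vial: Loose 25 mm wide, 40 mm tall capped vial on the front left of the reader's deck; origin at its foot. Leave it.
- spare_cap: Loose white cap, 28 mm wide, 14 mm tall, on the front middle of the deck; origin at its foot. Leave it.
- beaker: Glass beaker, 68 mm wide, 90 mm tall, left on the bench; origin at its foot. Leave it.
- wash_bottle: White bottle, 64 mm wide, 170 mm tall, right on the bench; origin at its foot. Leave it.
- reagent_jar: Amber jar, 70 mm wide, 90 mm tall, right on the bench; origin at its foot. Leave it.
- tray: Open blue tray, 140 x 100 x 35 mm, left on the bench; origin under its centre. Leave it.
- spatula: Spatula, 180 mm long, lying right on the bench. Leave it.

How it is judged:
By the outcome, as a careful person would: the job done as asked, in the order asked, and still so for the second after the job is handed in, while the arm keeps its last pose, push and grip.
It also fails if it takes over 46 s, if anything falls off the work surface, if the arm or the gripper's body presses on something with over 40 N, if the wrist force passes 120 N, or if a joint passes its speed limit or range.

ROBOT

A 6-joint arm with a two-finger parallel gripper is mounted at the origin on the work surface. World frame = base frame: x ahead of the robot, y to its left, z up, the work surface at z = 0. Lengths are in m, angles in rad, forces in N, time in s.
With the tool pointing down it reaches from about 0.325 to 0.875 m from the base axis. Payload 4.4 kg.
Tool frame: the origin (TCP) lies on the centre line of the jaws, within the pads' length; the fingertips stand 17 mm ahead of it and the grasp point (between the pads) lies 2 mm behind it; z points along the fingers, y is the line along which they close (so a half turn about z gives the same grasp; the last joint's range is limited). The gripper opens to 85 mm and grips with 20 to 120 N. Pads are 22 mm wide; open, the fingers measure 114 mm over their backs; the gripper's body (76 mm by 85 mm) begins 54 mm behind the grasp point. The pads swing forward as they close: fully open they stand 13 mm farther back than shut.
Start: joints at [1.179, 0.207, 1.542, -0, 1.393, -0.15], TCP at [0.138, 0.558, 0.211] pointing down, gripper open.
Joint ranges: [-2.73, 2.73], [-0.86, 2.22], [0.23, 2.46], [-1.11, 4.25], [0.08, 2.63], [-2.82, 2.82]. Speed limits (rad/s): [2.79, 2.79, 3.14, 3.14, 3.14, 3.14].

INTERFACE

Orientations are given as a unit quaternion [w, x, y, z].
In Python, from plant import r, kinematics, sense, cams, order gives the robot as it stands. The module is installed in compiled form; this text tells all that it offers. Calls block until the motion is done:
- r.goto(position, orientation): joint-space move of the TCP to a pose.
- r.movel(position, rot=None, feed=0.15, stop_force=None): straight line of the TCP; rot=None keeps the orientation; feed is the mean speed in m/s. With stop_force (N) it stops when the force on the tool has changed by that much, and returns True; else False.
- r.move_joints(angles): joint-space move.
- r.set_gripper(opening, grip_force=None): finger opening in m; grip_force is the grip in N (None keeps the last); returns when the fingers have stopped.
- r.sleep(seconds).
- kinematics.ik(position, orientation): joint angles nearest the present ones, or None.
- sense(): the state.
- cams.read_camera(name): name is "side" or "top" or "wrist"; returns (picture, depth): 480x640x3 uint8, red, green, blue; 480x640 float32, m along the optical axis (not along the pixel's ray), 0 where there is no reading.
- cams.camera_params(name): a dict with "intrinsics" (3x3 intrinsics, pixels), "eye" and "orientation" of the camera in the world. Camera axes: x right, y down, z forward; pixel columns grow to the right and rows downward; lengths in m; the calibration is good to about 2 mm. The wrist camera is an equidistant fisheye: a pixel r from the principal point sees the ray r / f radians off the axis. A picture is of the moment at which its call begins: read the wrist's pose just before it. camera_params takes no time and is no camera call; for the wrist camera it gives the pose at the moment of the call.
A pose or a line that the arm cannot do raises r.Unreachable and nothing moves.
- order.close_job(): hands the job in; it is judged then, once.
The state is a dict: "t": time; "joint_pos": joint angles; "dq": joint speeds; "joint_efforts": joint torques, N m; "tool_pos": TCP position; "orientation": TCP orientation; "force": force on the tool from outside, world axes, zero at the start; "ft_torque": the same for the moment, N m; "gripper_width": finger opening in m; "finger_force": force on a finger pad.
Only numpy, scipy, OpenCV 4.12 (cv2) and the standard library are available. Lean on these libraries where they do the work, as an engineer would, in place of code of your own. Each camera call takes 0.05 s, during which the arm holds its last target. There are 200 camera calls.

## Working session

There is one attempt and no reset: what is moved stays moved. The work goes in short steps, each a Python script; the robot and the scene stay as the last script left them, time stands still between calls to the robot, and variables do not carry over. Pictures are saved under pics/ and viewed, at most 14 in all, crops included, and the job is handed in when it is done.

```bash
mkdir -p pics; cat > h.py <<'E'
import numpy as np, cv2
from scipy.spatial.transform import Rotation as R
from plant import r, kinematics, sense, cams, order
def rot(q): return R.from_quat(np.roll(q,-1)).as_matrix()
def quat(M): return np.roll(R.from_matrix(M).as_quat(),1)
def cloud(name):
    p=cams.camera_params(name); im,d=cams.read_camera(name)
    K=np.array(p["intrinsics"]); v,u=np.mgrid[:480,:640]
    o=np.array(p["orientation"]); M=rot(o) if o.size==4 else o
    X=np.stack([(u-K[0,2])/K[0,0]*d,(v-K[1,2])/K[1,1]*d,d],-1)
    W=X@M.T+np.array(p["eye"]); W[d==0]=np.nan
    return im,W
def down(yaw): # finger-closing line (tool y) at angle yaw in the world
    y=np.array([np.cos(yaw),np.sin(yaw),0]); z=np.array([0,0,-1.]); 
    return quat(np.stack([np.cross(y,z),y,z],1))
E
python3 - <<'E'
from h import *
for n in("top","side"):
    im,W=cloud(n); cv2.imwrite(f"pics/{n}.png",im[...,::-1]); np.save(n,W)
    p=cams.camera_params(n); print(n,p)
s=sense(); print(s["t"],s["tool_pos"],s["orientation"])
E
```

```text
top {'intrinsics': array([[573.39499406,   0.        , 320.49282641],
       [  0.        , 573.39499406, 241.58872811],
       [  0.        ,   0.        ,   1.        ]]), 'eye': array([ 0.17558806, -0.00431332,  1.6936097 ]), 'orientation': array([-0.07757585,  0.71844632, -0.68760332,  0.0708417 ])}
side {'intrinsics': array([[596.37900187,   0.        , 315.95953047],
       [  0.        , 596.37900187, 235.13327194],
       [  0.        ,   0.        ,   1.        ]]), 'eye': array([ 0.05658061, -0.94385001,  0.8357328 ]), 'orientation': array([-0.44675269,  0.8650222 , -0.20267557,  0.10521991])}
0.1 [0.13742749 0.5575944  0.2102406 ] [-2.89134672e-04  1.20626289e-01  9.92697455e-01 -9.88828964e-04]
```

View pics/top.png

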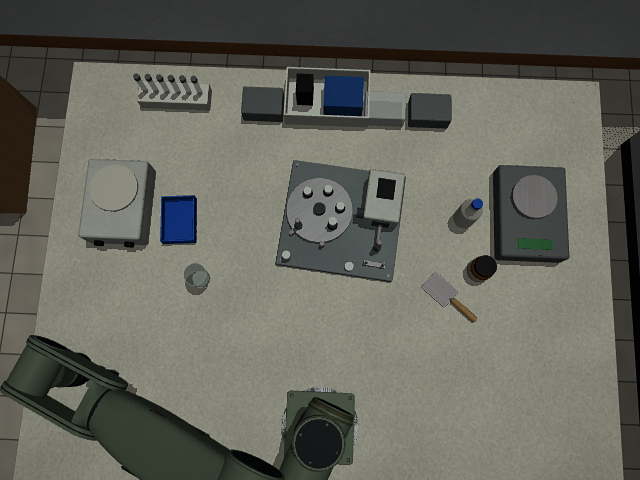

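View pics/side.png

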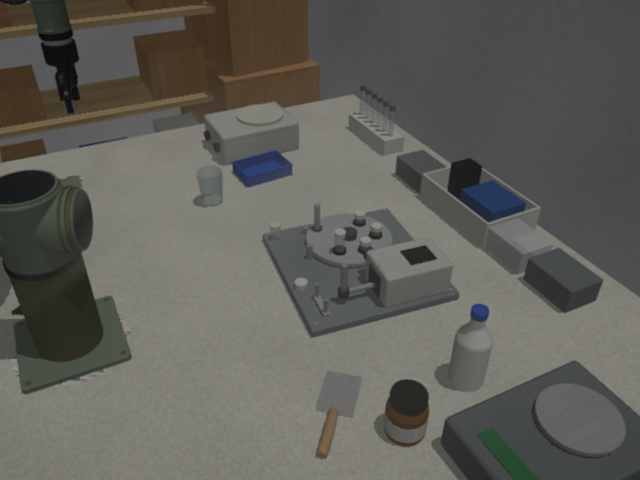

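Top view: the reader is at (275–405, 160–280), with the disc centre at about (319,210), post about (297,225), handle about (378,235) and fork about (373,264). I'll enlarge both views and read heights.

```bash
python3 - <<'E'
from h import *
a=cv2.imread("pics/top.png")[155:285,270:410]; b=cv2.imread("pics/side.png")[195:335,255:465]
a=cv2.resize(a,(400,371),interpolation=2); b=cv2.resize(b,(400,267),interpolation=2)
c=np.zeros((371,800,3),np.uint8); c[:,:400]=a; c[:267,400:]=b; cv2.imwrite("pics/z.png",c)
W=np.load("top.npy"); S=np.load("side.npy")
# reader frame from deck points (z~.02)
roi=W[150:290,265:415]; m=(abs(roi[...,2]-.02)<.006); P=roi[m][:,:2]
rc=cv2.minAreaRect(P.astype(np.float32)); print("deck",rc)
m=(abs(roi[...,2]-.095)<.006)
for lo,hi in((.03,.042),(.05,.075),(.075,.085),(.085,.099),(.099,.13)):
    mm=((roi[...,2]>lo)&(roi[...,2]<hi)).astype(np.uint8); n,l,st,ce=cv2.connectedComponentsWithStats(mm)
    for i in range(1,n):
        if st[i,4]>2:
            q=roi[l==i]; print(lo,"n",st[i,4],"px",ce[i]+[265,150],"mean",q.mean(0).round(4))
q=S[190:340,250:470].reshape(-1,3); q=q[(q[:,2]>.055)&(q[:,2]<.125)]
np.save("sq",q)
g=np.round(q/[.02,.02,1])[:,:2]; 
from collections import Counter
for k,n in sorted(Counter(map(tuple,g)).items()):
    s=q[(g==k).all(1)]
    if n>4: print(k,n,s.mean(0).round(3),s[:,2].max().round(3))
E
```

```text
deck ((0.6054083108901978, -0.039542362093925476), (0.3495369553565979, 0.33082813024520874), 83.79071807861328)
0.03 n 2424 px [318.07219472 210.5140264 ] mean [0.6241 0.031  0.0353]
0.03 n 4 px [363.5 221.5] mean [ 0.5954 -0.1057  0.0366]
0.03 n 12 px [372.58333333 224.25      ] mean [ 0.5883 -0.1329  0.0362]
0.03 n 8 px [385.125 226.25 ] mean [ 0.5837 -0.1703  0.0364]
0.03 n 3 px [391. 226.] mean [ 0.5849 -0.1875  0.0378]
0.03 n 4 px [321.5  246.25] mean [0.5152 0.0159 0.0354]
0.03 n 3 px [375.         250.33333333] mean [ 0.5092 -0.1419  0.0379]
0.03 n 4 px [369.  261.5] mean [ 0.4762 -0.1256  0.0317]
0.03 n 51 px [348.80392157 265.58823529] mean [ 0.4611 -0.0666  0.034 ]
0.03 n 5 px [364.2 263. ] mean [ 0.4708 -0.1115  0.0335]
0.05 n 60 px [327.65 188.75] mean [0.6837 0.005  0.0647]
0.05 n 64 px [307.1875   190.640625] mean [0.6759 0.0654 0.0627]
0.05 n 64 px [318.6875 207.5625] mean [0.6279 0.0292 0.0537]
0.05 n 61 px [339.98360656 205.80327869] mean [ 0.6331 -0.0335  0.064 ]
0.05 n 6 px [358.16666667 208.33333333] mean [ 0.6258 -0.0868  0.0708]
0.05 n 4 px [362.5 209. ] mean [
[... 8404 characters left out ...]
np.float64(-1.0)) 31 [ 0.907 -0.02   0.062] 0.071
(np.float64(45.0), np.float64(0.0)) 29 [0.907 0.001 0.063] 0.071
(np.float64(45.0), np.float64(1.0)) 28 [0.907 0.02  0.063] 0.071
(np.float64(45.0), np.float64(2.0)) 26 [0.907 0.041 0.063] 0.07
(np.float64(45.0), np.float64(3.0)) 26 [0.907 0.059 0.062] 0.069
(np.float64(46.0), np.float64(-1.0)) 6 [ 0.911 -0.019  0.066] 0.069
(np.float64(46.0), np.float64(0.0)) 8 [ 0.912 -0.     0.064] 0.069
(np.float64(46.0), np.float64(2.0)) 7 [0.912 0.04  0.066] 0.068
(np.float64(47.0), np.float64(0.0)) 50 [0.938 0.001 0.068] 0.081
(np.float64(47.0), np.float64(1.0)) 62 [0.939 0.019 0.069] 0.08
(np.float64(48.0), np.float64(1.0)) 5 [0.952 0.017 0.077] 0.079
```

View pics/z.png

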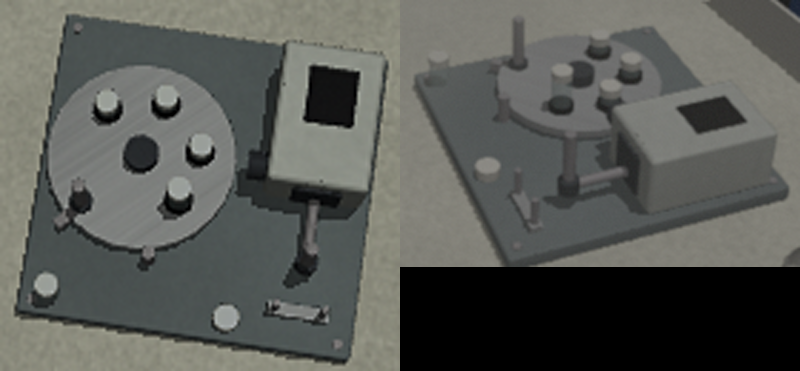

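The zoom confirms the layout: post at left (78,195), its lug just outside it, and the pillar at (147,258). The handle is at (307,255) and the fork at (297,310). Next I'll hover over the post, take a wrist picture and check the disc centre.

```bash
cat >> h.py <<'E'
yaw=np.radians(-6.2)
ex=np.array([np.cos(yaw),np.sin(yaw),0]); ey=np.array([-ex[1],ex[0],0])
def wproj(P,p):
    K=np.array(p["intrinsics"]); c=(np.asarray(P)-p["eye"])@rot(np.array(p["orientation"]))
    n=np.hypot(c[:,0],c[:,1]); t=np.arctan2(n,c[:,2]); s=K[0,0]*t/np.maximum(n,1e-9)
    return c[:,:2]*s[:,None]+K[:2,2]
def wcloud():
    p=cams.camera_params("wrist"); im,d=cams.read_camera("wrist"); K=np.array(p["intrinsics"])
    v,u=np.mgrid[:480,:640]; a=(u-K[0,2])/K[0,0]; b=(v-K[1,2])/K[1,1]; t=np.hypot(a,b); t[t==0]=1e-9
    k=np.tan(np.minimum(t,1.5))/t; X=np.stack([a*k*d,b*k*d,d],-1)
    W=X@rot(np.array(p["orientation"])).T+np.array(p["eye"]); W[(d==0)|(t>1.4)]=np.nan
    return im,W,p
E
python3 - <<'E'
from h import *
W=np.load("top.npy")[150:290,265:415]; m=(W[...,2]>.03)&(W[...,2]<.04)&(np.hypot(W[...,0]-.626,W[...,1]-.03)<.103)
c=cv2.minEnclosingCircle(W[m][:,:2].astype(np.float32)); print("disc",c)
ax=np.array([*c[0],0]); post=np.array([.573,.0875,0]); d=post-ax; print("r",np.linalg.norm(d),"turn",np.degrees(yaw+np.pi-np.arctan2(d[1],d[0])))
q0=sense()["joint_pos"]
for a in (0,np.pi):
    J=[]
    for th in np.linspace(np.arctan2(d[1],d[0]),yaw+np.pi+.05,5):
        j=kinematics.ik(ax+[.08*np.cos(th),.08*np.sin(th),.088],down(th+np.pi/2+a)); J.append(None if j is None else np.round(j,2))
    print(a,J[0],J[-1])
    for b in (0,np.pi/2,-np.pi/2): print(b,kinematics.ik([.50,-.14,.098],down(yaw+a+b)))
E
```

```text
disc ((0.6259550452232361, 0.029735254123806953), 0.10211622714996338)
r 0.07836454989812769 turn 41.287381875650034
0 [ 0.    0.34  1.64 -0.    1.16  2.4 ] [-0.1   0.28  1.72 -0.    1.14  1.53]
0 [-4.39795906e-01  2.14320435e-01  1.78524188e+00 -4.44089210e-16
  1.14203034e+00 -3.31585492e-01]
1.5707963267948966 [-4.39795906e-01  2.14320435e-01  1.78524188e+00 -4.44089210e-16
  1.14203034e+00 -1.90238182e+00]
-1.5707963267948966 [-4.39795906e-01  2.14320435e-01  1.78524188e+00 -4.44089210e-16
  1.14203034e+00  1.23921083e+00]
3.141592653589793 [ 0.    0.34  1.64 -0.    1.16 -0.74] [-0.1   0.28  1.72 -0.    1.14 -1.61]
0 [-4.39795906e-01  2.14320435e-01  1.78524188e+00 -4.44089210e-16
  1.14203034e+00  2.81000716e+00]
1.5707963267948966 [-4.39795906e-01  2.14320435e-01  1.78524188e+00 -4.44089210e-16
  1.14203034e+00  1.23921083e+00]
-1.5707963267948966 [-4.39795906e-01  2.14320435e-01  1.78524188e+00 -4.44089210e-16
  1.14203034e+00 -1.90238182e+00]
```

```bash
python3 - <<'E'
from h import *
ax=np.array([.626,.030,0]); th=yaw+np.pi-np.radians(41.3)
r.goto(ax+[.08*np.cos(th)-.01,.08*np.sin(th),.21],down(th-np.pi/2))
im,W,p=wcloud(); cv2.imwrite("pics/w1.png",im[...,::-1]); np.save("w1",W); print(p["eye"],p["intrinsics"][0],sense()["t"])
P=np.array([[.573,.0875,.105],[.518,-.146,.115],[.626,.03,.05]]); print(wproj(P,p))
E
```

```text
[0.5125014  0.14173971 0.37274378] [371.64829954   0.         319.37541757] 2.4083
[[329.89137208 238.62351312]
 [122.54269174 374.31566413]
 [327.68315264 299.7827184 ]]
```

View pics/w1.png

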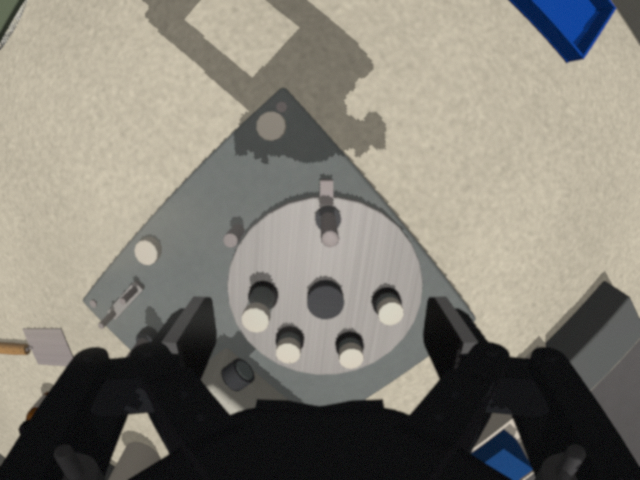

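The wrist picture shows the post top at (330,239), exactly where my estimate projects, and the hub at (325,300), within about 2 mm. I'll cage the post and turn it.

```bash
python3 - <<'E'
from h import *
ax=np.array([.626,.030,0]); post=np.array([.573,.0875,0]); d=post-ax; th0=np.arctan2(d[1],d[0])
q=down(th0-np.pi/2)
r.movel(post+[0,0,.16],q,feed=.2); print(r.set_gripper(.05))
print(r.movel(post+[0,0,.088],feed=.08,stop_force=8)); r.set_gripper(.024,20)
s=sense(); print(s["t"],s["gripper_width"],s["force"].round(2) if hasattr(s["force"],"round") else s["force"])
lead=.005/.08
ths=np.linspace(th0,yaw+np.pi+lead+np.radians(5),9)[1:]
for th in ths:
    hit=r.movel(ax+[.08*np.cos(th),.08*np.sin(th),.088],down(th-np.pi/2),feed=.05,stop_force=7)
    s=sense(); e=np.array(s["tool_pos"])-ax; a=np.arctan2(e[1],e[0])%(2*np.pi)
    print(hit,s["t"],"to stop deg",np.degrees(yaw+np.pi-a).round(1),np.round(s["force"],1),s["gripper_width"])
    if hit: break
im,W,p=wcloud(); cv2.imwrite("pics/w2.png",im[...,::-1])
im,_=cams.read_camera("side"); cv2.imwrite("pics/s2.png",cv2.resize(im[195:335,255:465],(640,427),interpolation=2)[...,::-1])
E
```

```text
False
False
4.675 0.024258273364519276 [ 0.11 -0.45  0.83]
False 5.0 to stop deg 34.9 [ 0.5 -0.2 -0. ] 0.023992306353600935
False 5.325 to stop deg 28.9 [ 0.3  0.4 -0.4] 0.024151523998565624
False 5.65 to stop deg 22.7 [-0.5  0.  -0.4] 0.024113135176648644
False 5.975 to stop deg 16.5 [0.3 0.5 0.2] 0.024011161123013304
False 6.3 to stop deg 10.3 [-0.1  0.3  0.1] 0.023741260119558554
False 6.625 to stop deg 4.1 [ 0.3  0.9 -0.6] 0.024038781083555075
False 6.95 to stop deg -2.2 [ 0.5  0.3 -0.1] 0.023792787239437913
False 7.275 to stop deg -8.3 [-0.3  0.3  0.1] 0.024224568677998222
```

View pics/s2.png

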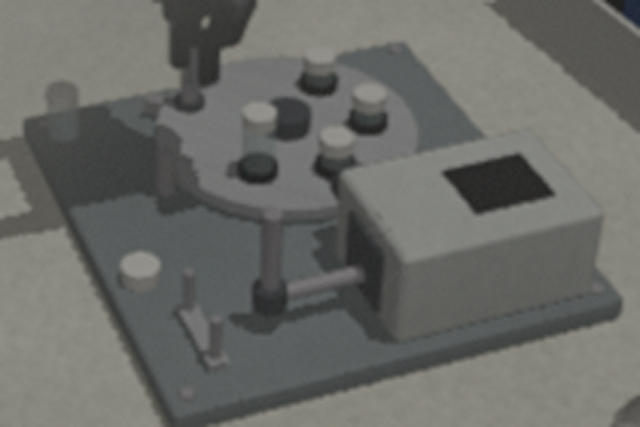

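The side view shows the fingers near the post, but the tall vial (258,125) seems not to have moved. I'll check the wrist view.

View pics/w2.png

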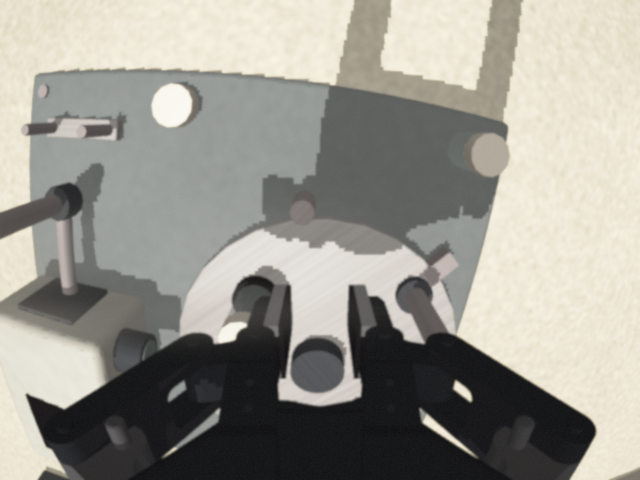

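```bash
python3 - <<'E'
from h import *
s=sense(); print(s["t"],s["tool_pos"],s["orientation"],s["force"],s["gripper_width"])
p=cams.camera_params("wrist"); a=np.radians
print(wproj([[.573,.0875,.105],[.5465,.0386,.105],[.626,.03,.05],[.626,.03,.036]],p))
p=cams.camera_params("side"); K=p["intrinsics"]
for P in ([.573,.0875,.105],s["tool_pos"]):
    c=(np.array(P)-p["eye"])@rot(p["orientation"]); u=K@(c/c[2]); print(u, (u[:2]-[255,195])*3.05)
E
```

```text
7.375 [0.54607225 0.02709685 0.08801637] [ 6.38305116e-06 -1.98612863e-02  9.99802734e-01  1.47259345e-04] [0.05623452 0.47663695 0.3270033 ] 0.024211575009903154
[[443.77359161 352.3869863 ]
 [348.95109763 303.37388513]
 [321.15336393 371.40585304]
 [321.08490953 359.44797135]]
[317.39270693 203.85923257   1.        ] [190.29775615  27.02065934]
[318.67136684 226.35899921   1.        ] [194.19766885  95.64494758]
```

```bash
python3 - <<'E'
from h import *
p=cams.camera_params("wrist"); ax=np.array([.626,.030,0])
print("eye",p["eye"],"tcp px",wproj([sense()["tool_pos"]],p))
for dg in range(41,-1,-5):
    th=yaw+np.pi-np.radians(dg); u=np.array([np.cos(th),np.sin(th),0])
    print(dg,wproj([ax+.08*u+[0,0,.042],ax+.08*u+[0,0,.105],ax+.11*u+[0,0,.036]],p).round(0).tolist())
im,d=cams.read_camera("top"); a=cv2.resize(im[155:285,270:410],(560,520),interpolation=2); cv2.imwrite("pics/t3.png",a[...,::-1])
E
```

```text
eye [0.47352015 0.02279415 0.25071047] tcp px [[322.47486471 285.8727285 ]]
41 [[417.0, 295.0], [447.0, 350.0], [451.0, 263.0]]
36 [[411.0, 288.0], [439.0, 342.0], [443.0, 253.0]]
31 [[403.0, 282.0], [430.0, 334.0], [433.0, 243.0]]
26 [[395.0, 276.0], [420.0, 327.0], [422.0, 234.0]]
21 [[386.0, 270.0], [408.0, 321.0], [410.0, 226.0]]
16 [[376.0, 265.0], [396.0, 315.0], [397.0, 219.0]]
11 [[366.0, 261.0], [382.0, 310.0], [383.0, 213.0]]
6 [[355.0, 258.0], [367.0, 306.0], [368.0, 209.0]]
1 [[344.0, 256.0], [352.0, 304.0], [352.0, 205.0]]
```

View pics/t3.png

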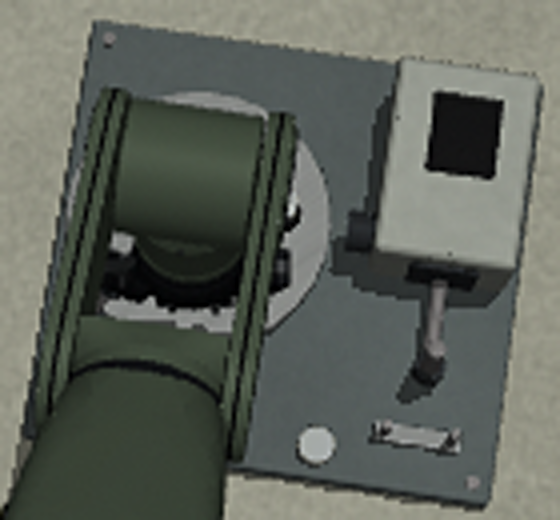

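The post has hardly moved: it is at about 39–41° and outside the jaws, so the cage missed it or slipped off. I'll go back, lower the TCP, and close on the post so that the width confirms the grip.

```bash
python3 - <<'E'
from h import *
ax=np.array([.626,.030,0]); post=np.array([.573,.0875,0]); d=post-ax; th0=np.arctan2(d[1],d[0])
t=np.array(sense()["tool_pos"]); r.movel(t+[0,0,.08],feed=.2)
r.set_gripper(.06)
r.movel(post+[0,0,.168],down(th0-np.pi/2),feed=.2)
im,W,p=wcloud(); cv2.imwrite("pics/w4.png",im[...,::-1]); s=sense(); print(s["tool_pos"],wproj([post+[0,0,.105],post+[0,0,.042],s["tool_pos"]],p))
print(r.movel(post+[0,0,.08],feed=.08,stop_force=8)); print(sense()["tool_pos"])
r.set_gripper(0.0,20)
s=sense(); print(s["t"],s["gripper_width"],s["finger_force"],s["tool_pos"],s["force"])
im,W,p=wcloud(); cv2.imwrite("pics/w5.png",im[...,::-1])
E
python3 -c "
import cv2,numpy as np
a=cv2.imread('pics/w4.png')[120:420,120:520];b=cv2.imread('pics/w5.png')[120:420,120:520];cv2.imwrite('pics/w45.png',np.hstack([a,b]))"
```

```text
[0.57288203 0.08724073 0.16794457] [[321.66667737 243.45877468]
 [321.26940338 219.67362788]
 [321.76716048 283.48446138]]
False
[0.57369563 0.0875113  0.08076452]
11.2333 0.011586842737859052 19.521552622318268 [0.57328619 0.08763638 0.08041789] [-0.39652469  0.82217474  2.42492814]
```

View pics/w45.png

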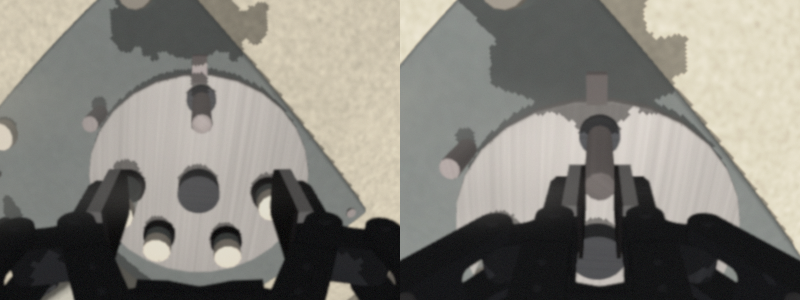

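```bash
python3 - <<'E'
from h import *
s=sense(); T=np.array(s["tool_pos"]); Rm=rot(np.array(s["orientation"]))
for n in ("wrist","side"):
    W=wcloud()[1] if n=="wrist" else cloud(n)[1]
    L=(W-T)@Rm   # tool frame
    for name,lo,hi in (("post",-.006,.006),("R",.010,.03),("L",-.03,-.010)):
        m=(L[...,1]>lo)&(L[...,1]<hi)&(abs(L[...,0])<.04)&(L[...,2]>-.04)&(L[...,2]<.028)
        q=L[m]
        if len(q)<5: print(n,name,len(q)); continue
        print(n,name,len(q),"x pct",np.percentile(q[:,0],[2,25,50,75,98]).round(4),"z",np.percentile(q[:,2],[2,50,98]).round(4))
        for z0 in np.arange(-.03,.03,.01):
            k=q[abs(q[:,2]-z0)<.005]
            if len(k)>3: print("   z",z0.round(3),len(k),"x",k[:,0].min().round(4),np.median(k[:,0]).round(4),"y",k[:,1].mean().round(4))
print(Rm.round(3), s["gripper_width"])
E
```

```text
wrist post 1724 x pct [-0.0057  0.0018  0.0054  0.0064  0.0102] z [-0.0376 -0.0212  0.0247]
   z -0.03 250 x -0.0122 0.0009 y 0.0013
   z -0.02 710 x -0.0071 0.0035 y -0.0008
   z -0.01 203 x 0.0029 0.0062 y -0.0006
   z 0.0 187 x 0.0009 0.0063 y -0.0004
   z 0.01 154 x -0.001 0.0061 y -0.0005
   z 0.02 130 x 0.0006 0.0062 y -0.0003
wrist R 284 x pct [0.0055 0.0059 0.0062 0.0066 0.0105] z [-0.0396 -0.0339 -0.0258]
   z -0.03 169 x 0.0051 0.0063 y 0.0142
   z -0.02 5 x 0.0098 0.01 y 0.0105
wrist L 411 x pct [0.0055 0.006  0.0064 0.01   0.0106] z [-0.0397 -0.0335 -0.0242]
   z -0.03 235 x 0.0054 0.0065 y -0.0151
   z -0.02 17 x 0.0095 0.0099 y -0.012
side post 49 x pct [-0.0097 -0.0065 -0.0032 -0.0012  0.0076] z [-0.0386  0.0007  0.0265]
   z -0.03 9 x -0.0112 -0.0075 y 0.0022
   z -0.01 5 x -0.0054 -0.0019 y -0.0026
   z 0.0 11 x -0.0058 -0.0032 y -0.0023
   z 0.01 7 x -0.0039 -0.0007 y -0.0029
   z 0.02 9 x -0.0047 -0.0028 y -0.0019
side R 1
side L 75 x pct [-0.0097 -0.0049 -0.0004  0.0046  0.0131] z [-0.0395 -0.0294  0.0169]
   z -0.03 39 x -0.0103 -0.0001 y -0.0171
   z -0.02 14 x -0.0067 -0.0016 y -0.0146
   z -0.01 4 x -0.0037 0.0019 y -0.0112
[[-0.678  0.735  0.001]
 [ 0.735  0.678  0.   ]
 [-0.     0.001 -1.   ]] 0.011688950055608239
```

The depth data is clear. The post is centred on the jaws, but the fingertips stand about 24 mm *behind* the reported TCP, so they only touch the post's top at 105 mm. That puts the real fingertips about 41 mm short of the spec. I'll descend guarded and re-measure.

```bash
cat >> h.py <<'E'
def tips(lim=.03):
    s=sense(); T=np.array(s["tool_pos"]); Rm=rot(np.array(s["orientation"])); W=wcloud()[1]; L=(W-T)@Rm
    w=s["gripper_width"]/2
    m=(abs(L[...,1])>w+.002)&(abs(L[...,1])<w+.014)&(abs(L[...,0])<.014)&(L[...,2]>-.06)&(L[...,2]<.022)
    q=L[m]; print("tips n",len(q),"toolz pct",np.percentile(q[:,2],[50,90,95,98,99.5]).round(4),"tip world z",(T[2]-np.percentile(q[:,2],98)).round(4))
E
python3 - <<'E'
from h import *
r.set_gripper(.045); tips()
t=np.array(sense()["tool_pos"])
print(r.movel([t[0],t[1],.055],feed=.04,stop_force=5)); tips()
r.set_gripper(0,20); tips()
s=sense(); print(s["t"],s["gripper_width"],s["finger_force"],s["tool_pos"],s["force"])
im,_=cams.read_camera("side"); cv2.imwrite("pics/s6.png",cv2.resize(im[165:335,255:465],(640,518),interpolation=2)[...,::-1])
E
```

```text
tips n 1915 toolz pct [-0.0452 -0.0318 -0.0298 -0.0285 -0.0273] tip world z 0.1082
False
tips n 3940 toolz pct [0.0178 0.0194 0.0197 0.02   0.0205] tip world z 0.035
tips n 4126 toolz pct [-0.0282  0.0196  0.0199  0.0202  0.0205] tip world z 0.0351
13.1 0.013157079258745312 20.483846962451935 [0.57319628 0.08749858 0.05538762] [-0.77671158 -0.01535588  2.03845358]
```

View pics/s6.png

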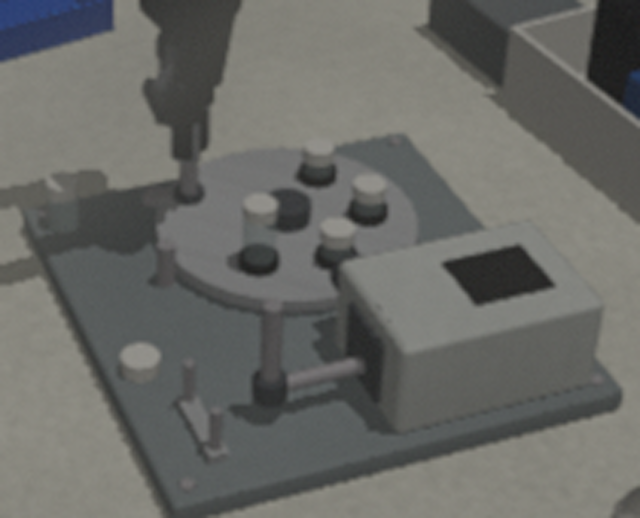

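Now the side view shows the pads around the upper half of the post (190,150), with width 13 mm and grip 20 N. I'll turn it, gripped, along the arc.

```bash
python3 - <<'E'
from h import *
post=np.array(sense()["tool_pos"])*[1,1,0]; d=post-[.626,.030,0]; ax=post-.08*d/np.linalg.norm(d); th0=np.arctan2(d[1],d[0])
print("ax",ax)
end=yaw+np.pi
ths=np.r_[np.linspace(th0,end-.06,8)[1:],np.arange(end-.03,end+.10,.03)]
for th in ths:
    hit=r.movel(ax+[.08*np.cos(th),.08*np.sin(th),.055],down(th-np.pi/2),feed=.05,stop_force=12)
    s=sense(); e=np.array(s["tool_pos"])-ax; a=np.arctan2(e[1],e[0])%(2*np.pi)
    tg=np.array([-np.sin(a),np.cos(a),0]); f=np.array(s["force"])
    print(hit,s["t"],"to stop",np.degrees(end-a).round(2),"ft",(f@tg).round(1),"fr",(f@[np.cos(a),np.sin(a),0]).round(1),np.round(s["gripper_width"],4))
    if hit or f@tg<-9: break
im,W,p=wcloud(); cv2.imwrite("pics/w7.png",im[...,::-1])
im,_=cams.read_camera("side"); cv2.imwrite("pics/s7.png",cv2.resize(im[165:335,255:465],(640,518),interpolation=2)[...,::-1])
E
```

```text
ax [0.62733007 0.02855121 0.        ]
False 13.4417 to stop 35.79 ft 0.6 fr 1.1 0.0133
False 13.7417 to stop 30.47 ft 1.8 fr 2.7 0.0133
False 14.0417 to stop 25.1 ft 1.1 fr 2.6 0.0135
False 14.3417 to stop 19.67 ft -0.3 fr 3.0 0.0132
False 14.6417 to stop 14.25 ft -0.5 fr 3.5 0.0134
False 14.9417 to stop 8.83 ft 0.3 fr 3.8 0.0132
False 15.2417 to stop 3.4 ft -0.6 fr 3.8 0.0133
False 15.4917 to stop 1.92 ft -0.5 fr 3.9 0.013
False 15.7417 to stop 0.26 ft -0.6 fr 4.4 0.0129
False 15.9917 to stop -0.19 ft -5.2 fr 4.4 0.0131
False 16.2417 to stop -0.12 ft -13.2 fr 2.0 0.0135
```

View pics/w7.png

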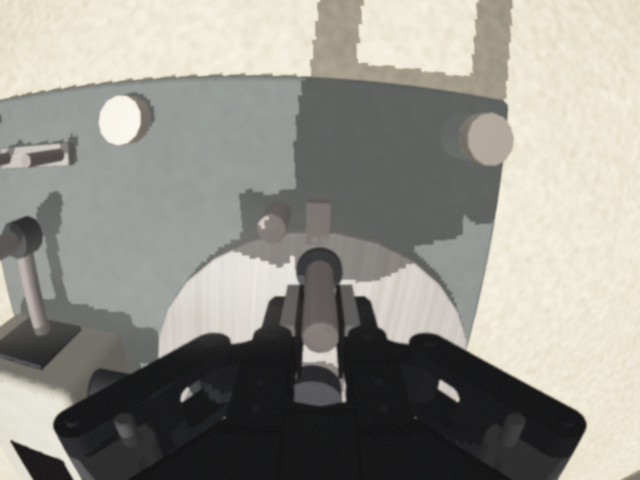

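The carousel is at its stop: motion ceased at 0° with 13 N of reaction. The picture shows the lug (318,215) beside the pillar (270,228). Now I'll release, lift and measure the handle and fork from above.

```bash
python3 - <<'E'
from h import *
r.set_gripper(.045); t=np.array(sense()["tool_pos"])
r.movel([t[0],t[1],.16],feed=.2)
c=np.array([.495,-.143,0])
r.goto(c+[0,0,.19],down(yaw)); r.sleep(.2)
im,W,p=wcloud(); np.save("w8",W); cv2.imwrite("pics/w8.png",im[...,::-1])
print(sense()["t"],"eye",p["eye"])
O=np.array([.515,-.146,0])
X=W-O; a=X@ex; b=X@ey; z=W[...,2]
def rep(n,m):
    k=m&np.isfinite(z); print(n,k.sum(),"x",np.percentile(a[k],[2,50,98]).round(4),"y",np.percentile(b[k],[2,50,98]).round(4),"z",np.nanmax(z[k]).round(4)) if k.any() else print(n,0)
box=(abs(b)<.04)&(abs(a)<.02)
rep("handle top",box&(z>.109)&(z<.125)); rep("handle",box&(z>.062)&(z<.107))
for sgn in(1,-1):
    rep("peg%d"%sgn,(a<-.03)&(a>-.065)&(abs(b-sgn*.025)<.012)&(z>.0565)&(z<.066))
    rep("peg body%d"%sgn,(a<-.03)&(a>-.065)&(abs(b-sgn*.025)<.012)&(z>.034)&(z<.055))
rep("bar",(a<-.03)&(a>-.065)&(abs(b)<.036)&(z>.0255)&(z<.031))
rep("housing front",(abs(b)<.05)&(a>.04)&(a<.1)&(z>.06)&(z<.09))
# carousel post now
A=np.array([.6273,.0286,0]); k=(z>.099)&(z<.11)&(np.hypot(W[...,0]-A[0],W[...,1]-A[1])<.1)&(W[...,0]<.6)
q=W[k]; print("post",k.sum(),q.mean(0), "expected", A-.08*ex)
E
```

```text
18.8417 eye [ 0.50249418 -0.0719183   0.35237511]
handle top 321 x [-0.0051  0.0008  0.007 ] y [-0.0065 -0.0001  0.0053] z 0.1172
handle 268 x [-0.0053 -0.0004  0.0067] y [-0.0003  0.0048  0.0061] z 0.1069
peg1 80 x [-0.0503 -0.0464 -0.0428] y [0.0202 0.0242 0.0274] z 0.0618
peg body1 38 x [-0.049  -0.0447 -0.0426] y [0.0221 0.0267 0.0275] z 0.0548
peg-1 74 x [-0.0499 -0.0464 -0.0428] y [-0.0297 -0.0255 -0.0225] z 0.0617
peg body-1 68 x [-0.0497 -0.0457 -0.0425] y [-0.0257 -0.0233 -0.022 ] z 0.0548
bar 843 x [-0.0532 -0.0457 -0.0398] y [-0.03   -0.0018  0.0297] z 0.0309
housing front 1652 x [0.0674 0.071  0.0721] y [-0.045   0.0037  0.0481] z 0.09
post 0 [nan nan nan] expected [0.54776792 0.03723995 0.        ]<stdin>:21: RuntimeWarning: Mean of empty slice.
  ret = um.true_divide(
```

View pics/w8.png

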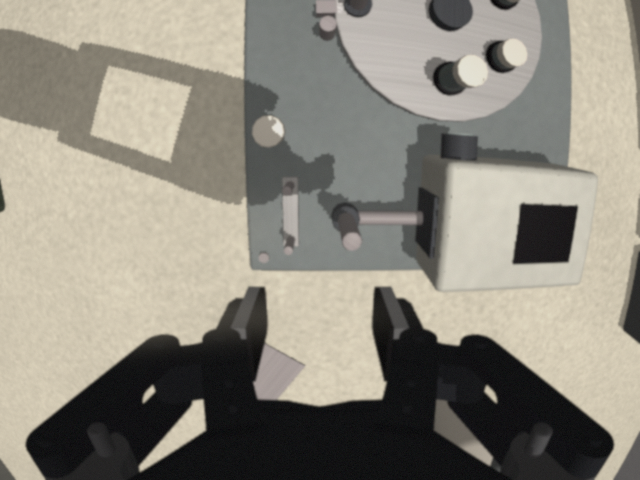

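The wrist view shows the lug against the pillar (327,15) and the tall vial (470,72) facing the lens (458,146). The handle top is at (350,240), and the pegs are at (290,183) and (289,248). Measured pull is 47 mm, inside the 35–55 mm given. Now I'll grip the handle.

```bash
python3 - <<'E'
from h import *
O=np.array([.515,-.146,0]); H=O+.0009*ex-.0004*ey
r.movel(H+[0,0,.17],down(yaw),feed=.2)
print(r.movel(H+[0,0,.057],feed=.08,stop_force=6))
r.set_gripper(0,50); s=sense(); t0=np.array(s["tool_pos"]); print(s["t"],s["gripper_width"],s["finger_force"],(t0-H).round(4),np.round(s["force"],1))
for dd in (.02,.0473):
    print(r.movel(H-dd*ex+[0,0,.057],feed=.04)); s=sense(); t=np.array(s["tool_pos"]); print(s["t"],"pulled",((t0-t)@ex).round(4),(t-H)@ex,np.round(s["force"],1),s["gripper_width"])
r.sleep(.2)
im,W,p=wcloud(); cv2.imwrite("pics/w9.png",im[...,::-1])
X=W-O; a=X@ex; b=X@ey; z=W[...,2]
k=(abs(b)<.012)&(abs(a+.0464)<.02)&(z>.056)&(z<.076); q=np.stack([a[k],b[k],z[k]],1)
print("handle",len(q),np.percentile(q,[2,50,98],axis=0).round(4).tolist())
for sg in(1,-1):
    k=(abs(b-sg*.025)<.012)&(abs(a+.0464)<.015)&(z>.0565)&(z<.066); print("peg",sg,k.sum(),np.percentile(a[k],[2,50,98]).round(4) if k.any() else "")
E
```

```text
False
21.0917 0.012815176835184584 48.679556250572205 [ 0.0006 -0.0002  0.0575] [0.4 0.8 1.1]
False
21.7417 pulled 0.0199 -0.019256766566286294 [ 5.2  0.4 -0.4] 0.013072085946611772
False
22.575 pulled 0.0462 -0.045610379482898505 [ 8.5  0.  -3.1] 0.013002270472691717
handle 497 [[-0.0511, -0.0001, 0.0567], [-0.0449, 0.0049, 0.067], [-0.0384, 0.006, 0.0758]]
peg 1 256 [-0.0503 -0.0467 -0.0435]
peg -1 0
```

View pics/w9.png

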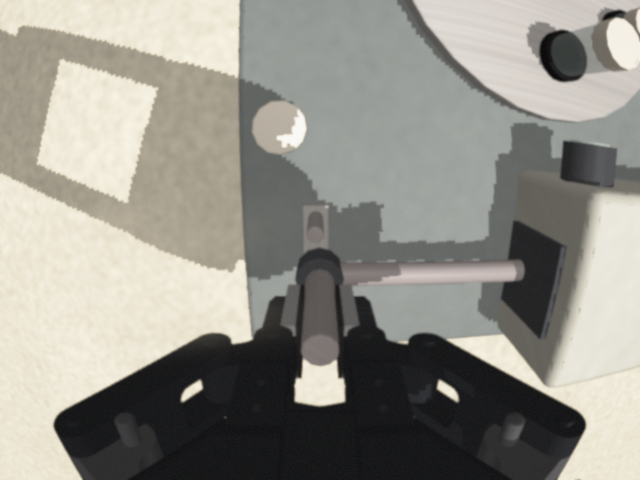

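The handle (319,280) is nearly in line with the visible peg (316,232). The depth data puts it 1–2 mm short, so I'll trim that and hand in.

```bash
python3 - <<'E'
from h import *
O=np.array([.515,-.146,0]); H=O+.0009*ex-.0004*ey
r.movel(H-.0488*ex+[0,0,.057],feed=.02); r.sleep(.3)
s=sense(); print(s["t"],"tcp",(np.array(s["tool_pos"])-H)@ex,np.round(s["force"],1),s["gripper_width"],s["finger_force"])
im,W,p=wcloud(); X=W-O; a=X@ex; b=X@ey; z=W[...,2]
k=(abs(b)<.012)&(abs(a+.0464)<.02)&(z>.056)&(z<.074); print("handle",np.percentile(a[k],[2,50,98]).round(4))
k=(abs(b-.025)<.012)&(abs(a+.0464)<.015)&(z>.0565)&(z<.066); print("peg",np.percentile(a[k],[2,50,98]).round(4))
ok=abs((np.array(s["tool_pos"])-H)@ex+.0473)<.0012; print(ok)
if ok: print(order.close_job())
E
```

```text
23.375 tcp -0.0468701313760192 [ 8.4 -0.4 -2.6] 0.012662298548449833 48.86771321296692
handle [-0.0525 -0.0463 -0.0398]
peg [-0.0503 -0.0467 -0.0436]
True
the job is handed in; nothing more can be done
None
```

The job is handed in at 23.4 s of robot time: the carousel was turned to its end stop first, then the shutter handle was pulled out about 47 mm, within 1 mm of the pegs as measured, and it is still held there; a first turning attempt missed the post, because the fingertips are about 41 mm short of the stated TCP offset, but it moved nothing noticeably.

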